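Lay the machine pendant in its tray and key the start sequence

ROBOT

A 7-joint arm with a two-finger parallel gripper is mounted at the origin on the work surface. World frame = base frame: x ahead of the robot, y to its left, z up, the work surface at z = 0. Lengths are in m, angles in rad, forces in N, time in s.
With the tool pointing down it reaches from about 0.4 to 0.85 m from the base axis. Payload 4.5 kg.
Tool frame: the origin (TCP) lies at the very end of the fingers, on their centre line; the grasp point (between the pads) lies 19 mm behind it; z points along the fingers, y is the line along which they close (so a half turn about z gives the same grasp; the last joint's range is limited). The gripper opens to 88 mm and grips with 3 to 60 N. Pads are 18 mm wide; open, the fingers measure 123 mm over their backs; the gripper's body (75 mm by 187 mm) begins 45 mm behind the grasp point.
Start: joints at [1.185, 0.689, -0.195, 1.565, 0.157, 0.902, -0.215], TCP at [0.255, -0.571, 0.239] pointing down, gripper open.
Joint ranges: [-3.01, 3.01], [-0.46, 2.08], [-1.47, 1.51], [0.13, 2.56], [-1, 4.14], [0.04, 2.09], [-2.66, 2.66]. Speed limits (rad/s): [2.57, 2.57, 3.14, 3.14, 3.14, 3.14, 3.14].

INTERFACE

Orientations are given as a unit quaternion [x, y, z, w].
In Python, from plant import r gives the robot as it stands. The module is installed in compiled form; this text tells all that it offers.
- The arm moves only by the shell command python3 -m pendant 'ROWS' [FORCE]. ROWS is JSON, one flat list of numbers, 7 for each row, row after row: the opening, from 0 (shut) to 1 (fully open), then the shift along the tool's x, y, z scaled (see below), then the turn, a rotation vector about the tool's x, y, z scaled (see below). A call has 1 to 12 rows; each row is the pose to reach, as a shift and turn from the pose commanded when the call began, along the tool's axes at that moment; what a row does not reach only later rows make up. The controller multiplies each number of a shift by 0.15 m and each number of a turn by pi/2 rad. A row lasts 1/10 s, in which the tool goes at most 50 mm and 8.59 degrees, less where a joint would pass 70% of its speed; a pose out of reach is approached as far as the arm can. A call with a number of a shift or a turn outside -1 to 1 is refused whole. A call with a gripper value outside its range is refused whole. The fingers move at their own pace and stop on an object; FORCE is the grip in N (left out, the last holds). Time passes only in rows, so rows that repeat a pose let the fingers close. It gives the time, the measured TCP pose, the force, the opening and the grip force at its end, in the units of the state.
- r.get_state(): the state, without advancing time (a new reading comes with each control period).
- r.snapshot(name): name is "scene" or "top"; returns a dict with "img" (384x512x3 uint8, red, green, blue), "mtx" (3x3 intrinsics, pixels), "cam_to_world" (4x4, takes a point from camera to world coordinates). Camera axes: x right, y up, looking along -z (the intrinsics and any distortion apply to the point x, -y, -z); pixel columns grow to the right and rows downward; lengths in m; the calibration is good to about 2 mm. A picture is of the moment at which its call begins. There is no depth.
- r.finish_job(): hands the job in; it is judged then, once.
The state is a dict: "clock": time; "q": joint angles; "qd": joint speeds; "joint_torque": joint torques, N m; "tool_pos": TCP position; "eef_rot": TCP orientation; "contact_force": force on the tool from outside, world axes, zero at the start; "moment": the same for the moment, N m; "opening": opening from 0.0 (shut) to 1.0 (fully open); "finger_force": force on a finger pad.
Only numpy, scipy, OpenCV 4.12 (cv2) and the standard library are available. Lean on these libraries where they do the work, as an engineer would, in place of code of your own. Each camera call takes 0.05 s, during which the arm holds its last target. There are 200 camera calls.

TASK

The black control pendant stands on edge in its wooden rest: lift it out, lay it down keys up on the blue mat and let go, then take it again by its two long sides and set it down, keys up, in the steel tray, either way round. When it lies flat in the tray and is let go, press the round key, then the crosswise bar key, then the square key, each right down by itself and without pushing hard, and leave the pendant in the tray with all keys up. Press no key before it is in the tray, never press the plus-shaped key, and leave the other things on the bench where they are.

Things in the scene. Friction and masses are not known exactly. Their poses are not given: they have to be found in the camera images.
- pendant: black control pendant, a straight bar 200 x 62 x 36 mm thick, about 0.4 kg. Origin: centre of its plain back; +x along it to the keyed end, +z out of the keyed face (at z = 36 mm), on whose middle line four grey keys stand 9 mm proud. The ribbed handle, x = -100 to -30 mm, has no keys; centre of mass near x = -22 mm. It starts standing on a long edge in the rest, +y down
- rest: dark wooden rest the pendant starts in: 224 x 70 mm, floor 6 mm thick, low walls to 16 mm height round a slot 208 x 42 mm along its x. Origin: centre of its underside. Fixed
- mat: blue bench mat 240 (x) x 180 (y) x 3 mm thick, kept clear. Origin: centre of its underside. Fixed
- tray: dark steel tray for the pendant, 232 x 94 mm, floor 4 mm thick; pocket 208 (its x) x 70 mm (its y) between end walls and four corner stops, all 16 mm high (12 above the floor); the long sides are open between x = -84 and 84 mm, for fingers. Origin: centre of its underside. Fixed
- bar_top (a point): centre of the top of the narrow bar key lying across the pendant, 12 x 36 mm, at x = -20 mm in the pendant's frame; z out of the key
- key_bar (a joint): travel of the bar key: 0 up, 0.006 m fully down, which takes 5 N
- cross_top (a point): centre of the top of the plus-shaped key, 26 mm over its arms (9 mm wide), at x = 15 mm in the pendant's frame; z out of the key
- key_cross (a joint): travel of the cross key: 0 up, 0.006 m fully down, which takes 5 N
- round_top (a point): centre of the top of the round key, 24 mm across, at x = 50 mm in the pendant's frame; z out of the key
- key_round (a joint): travel of the round key: 0 up, 0.006 m fully down, which takes 5 N
- square_top (a point): centre of the top of the square key, 22 x 22 mm, at x = 84 mm in the pendant's frame; z out of the key
- key_square (a joint): travel of the square key: 0 up, 0.006 m fully down, which takes 5 N
- oil_bottle: white plastic oil bottle with black cap, 38 mm across, 85 tall; a bystander. Origin: centre of its underside
- jar: glass jar with steel cap, 48 mm across, 60 tall; a bystander. Origin: centre of its underside
- screwdriver: screwdriver 180 mm long, lying; a bystander
- steel_block: steel block 70 x 40 x 35 mm; a bystander. Origin: centre of its underside
- wrench: wrench 150 mm long, lying; a bystander
- hammer: hammer 260 mm long, lying; a bystander
- spray_can: white spray can with a red cap, 54 mm across, 150 tall; a bystander. Origin: centre of its underside
Mind the look-alikes: they are no part of the job. What is shaped like the pendant but yellow is not meant. Leave any pink look-alike of the tray alone.

How it is judged:
On the way, in this order (a step that is already met when the one before it is completed fails the run):
1. the pendant lies on its back, keys up, on the mat (its origin within 80 mm of the mat's centre), let go (horizontal distance between pendant and mat below 0.08 m and height (world z) of pendant below 0.008 m and angle between pendant's own z axis and vertical below 0.08 rad and contact force between the fingers and pendant below 0.05 N), for 0.2 s.
2. the pendant lies flat, keys up, in the tray's pocket, let go (x of pendant in the frame of tray between -0.013 and 0.013 m and y of pendant in the frame of tray between -0.013 and 0.013 m and z of pendant in the frame of tray below 0.009 m and angle between pendant's own z axis and vertical below 0.08 rad and contact force between the fingers and pendant below 0.05 N), for 0.2 s.
3. the round key is pushed right down (at least 4.5 of its 6 mm) on its own, the pendant lying in the tray (value of joint key_round above 0.0045 m and value of joint each of key_bar, key_cross, key_square below 0.002 m and x of pendant in the frame of tray between -0.013 and 0.013 m and y of pendant in the frame of tray between -0.013 and 0.013 m and z of pendant in the frame of tray below 0.009 m and angle between pendant's own z axis and vertical below 0.08 rad), for 0.05 s.
4. the bar key is pushed right down (at least 4.5 of its 6 mm) on its own, the pendant lying in the tray (value of joint key_bar above 0.0045 m and value of joint each of key_cross, key_round, key_square below 0.002 m and x of pendant in the frame of tray between -0.013 and 0.013 m and y of pendant in the frame of tray between -0.013 and 0.013 m and z of pendant in the frame of tray below 0.009 m and angle between pendant's own z axis and vertical below 0.08 rad), for 0.05 s.
5. the square key is pushed right down (at least 4.5 of its 6 mm) on its own, the pendant lying in the tray (value of joint key_square above 0.0045 m and value of joint each of key_bar, key_cross, key_round below 0.002 m and x of pendant in the frame of tray between -0.013 and 0.013 m and y of pendant in the frame of tray between -0.013 and 0.013 m and z of pendant in the frame of tray below 0.009 m and angle between pendant's own z axis and vertical below 0.08 rad), for 0.05 s.
At the end, for the whole second after the job is handed in: the pendant lies at rest in the tray's pocket, keys up: origin within 13 mm of the tray's along its x and y and less than 9 mm above the tray's underside, tilt under 0.08 rad, all four keys up (under 2 mm), let go (all of step 2 and value of joint each of key_bar, key_cross, key_round, key_square below 0.002 m and linear speed of pendant below 0.02 m/s); the robot touches nothing.
It fails at once if a key is pressed more than 3 mm while the pendant is not lying in the tray (not (x of pendant in the frame of tray between -0.013 and 0.013 m and y of pendant in the frame of tray between -0.013 and 0.013 m and z of pendant in the frame of tray below 0.009 m and angle between pendant's own z axis and vertical below 0.08 rad) and value of joint any of key_bar, key_cross, key_round, key_square above 0.003 m).
It fails at once if the plus-shaped key is pressed more than 3 mm (value of joint key_cross above 0.003 m).
It fails at once if a key is pushed with more than 40 N (contact force between any of the arm, the fingers and key_bar above 40 N or contact force between any of the arm, the fingers and key_cross above 40 N or contact force between any of the arm, the fingers and key_round above 40 N or contact force between any of the arm, the fingers and key_square above 40 N).
It fails at once if a bystander is moved more than 30 mm (distance of any of oil_bottle, jar, screwdriver, steel_block, wrench, hammer, spray_can from where it was at the start of the episode above 0.03 m).
It also fails if it takes over 72 s, if anything falls off the work surface, if the arm or the gripper's body presses on something with over 40 N, if the wrist force passes 120 N, or if a joint passes its speed limit or range.

## Working session

There is one attempt and no reset: what is moved stays moved. The work goes in short steps, Python scripts to look and compute and a shell command to move; the robot and the scene stay as the last step left them, time stands still between calls to the robot, and variables do not carry over. Pictures are saved under pics/ and viewed, at most 10 in all, crops included, and the job is handed in when it is done.

```bash
mkdir -p pics
python3 - <<'E'
from plant import r
import cv2
for n in("scene","top"):
    s=r.snapshot(n); cv2.imwrite(f"pics/{n}0.png",cv2.resize(s["img"][:,:,::-1],(800,600),interpolation=cv2.INTER_CUBIC)); print(n,s["mtx"].tolist(),s["cam_to_world"].round(4).tolist())
print(r.get_state())
E
```

```text
scene [[381.9048957136562, 0.0, 253.8828566751547], [0.0, 381.9048957136562, 189.47086925156063], [0.0, 0.0, 1.0]] [[-0.8147, -0.4857, 0.3168, 0.9255], [0.5798, -0.6931, 0.4284, 0.4662], [0.0115, 0.5327, 0.8462, 1.2964], [0.0, 0.0, 0.0, 1.0]]
top [[423.17417409569913, 0.0, 253.6322463567329], [0.0, 423.17417409569913, 188.71083007739324], [0.0, 0.0, 1.0]] [[0.0036, 0.9887, -0.15, 0.3166], [-0.9997, 0.0075, 0.0251, -0.1347], [0.026, 0.1499, 0.9884, 1.2491], [0.0, 0.0, 0.0, 1.0]]
{'clock': 0.1, 'q': array([ 1.18478674,  0.68987753, -0.19454728,  1.56621909,  0.15730641,
        0.90250064, -0.21507731]), 'qd': array([ 0.00052016, -0.00212478, -0.00291965, -0.00175875, -0.00061714,
        0.00053032,  0.00045549]), 'joint_torque': array([-2.99772852e-03, -5.28492701e+01, -1.27174672e+00, -1.53835416e+01,
       -5.26978460e-02,  1.98049813e-03,  2.69883947e-05]), 'tool_pos': array([ 0.25448745, -0.57023331,  0.2380106 ]), 'eef_rot': array([ 9.78037790e-01,  2.08426083e-01, -2.19959176e-04, -7.75180101e-04]), 'contact_force': array([0.37111906, 0.14271187, 0.50951288]), 'moment': array([-0.00855031, -0.01414381, -0.00185777]), 'finger_force': 0.0, 'opening': 0.9942083835811526}
```

View pics/top0.png

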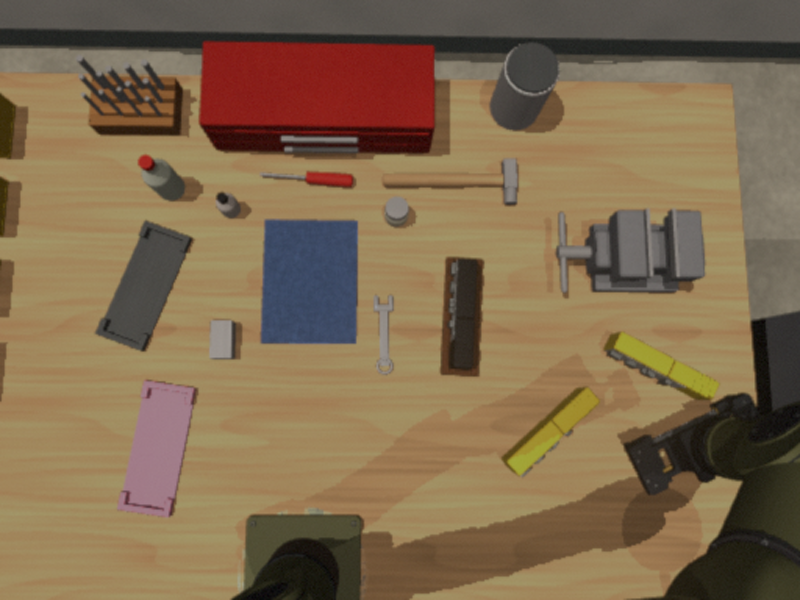

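View pics/scene0.png

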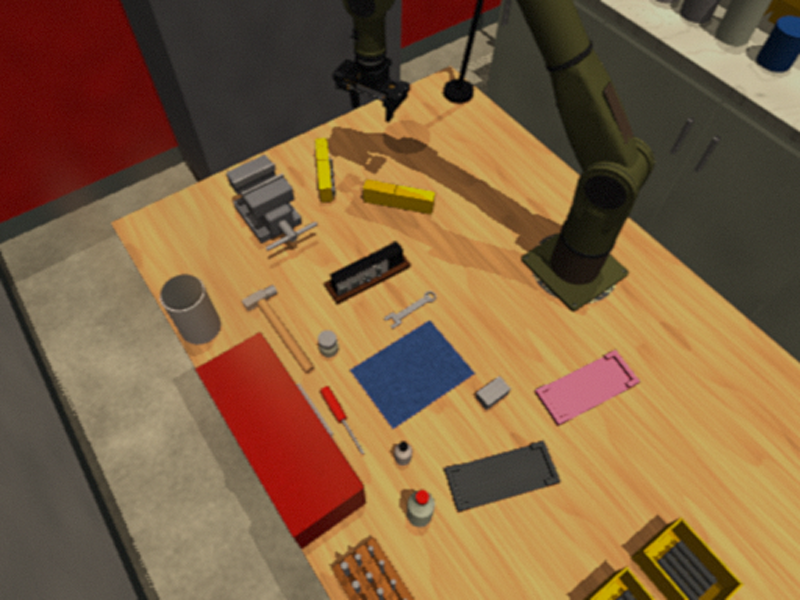

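The top view shows the rest and pendant at about (462,315) with its keys toward image left (+y), the mat at (310,282), the steel tray at (145,285) and the pink look-alike at (158,450). Next I'll take close crops of the pendant and tray.

```bash
cat > h.py <<'E'
import numpy as np, cv2
from scipy.spatial.transform import Rotation as R
from plant import r
def ray(s,u,v):
    K,T=s["mtx"],s["cam_to_world"]
    d=T[:3,:3]@np.array([(u-K[0,2])/K[0,0],-(v-K[1,2])/K[1,1],-1]); return T[:3,3],d
def w(s,u,v,z):
    o,d=ray(s,u,v); return o+d*(z-o[2])/d[2]
def px(s,p):
    K,T=s["mtx"],s["cam_to_world"]; c=T[:3,:3].T@(np.array(p)-T[:3,3]); return K[0,2]-K[0,0]*c[0]/c[2], K[1,2]+K[1,1]*c[1]/c[2]
def rel(p,Rt):
    "shift,turn numbers to bring TCP to p with rotation Rt"
    st=r.get_state(); R0=R.from_quat(st["eef_rot"])
    return (R0.inv().apply(np.array(p)-st["tool_pos"])/0.15).round(3), ((R0.inv()*Rt).as_rotvec()/(np.pi/2)).round(3)
def down(yaw): # tool z down, tool y (closing) at yaw from world x
    y=np.array([np.cos(yaw),np.sin(yaw),0]); z=np.array([0,0,-1.]); return R.from_matrix(np.c_[np.cross(y,z),y,z])
E
python3 - <<'E'
from h import *
a=r.snapshot("top")["img"][:,:,::-1]; b=r.snapshot("scene")["img"][:,:,::-1]
f=lambda im,x,y,w_,h_,k:cv2.resize(im[y:y+h_,x:x+w_],None,fx=k,fy=k,interpolation=cv2.INTER_CUBIC)
A=f(a,270,155,64,96,6); B=f(b,200,145,72,57,5.5); C=f(a,55,130,80,100,6)
cv2.imwrite("pics/rest.png",A); cv2.imwrite("pics/tray.png",C)
M=np.zeros((576,800,3),np.uint8); M[:576,:384]=A; M[:B.shape[0],390:390+B.shape[1]]=B; 
cv2.imwrite("pics/m.png",M)
E
```

```text
(no output)
```

View pics/m.png

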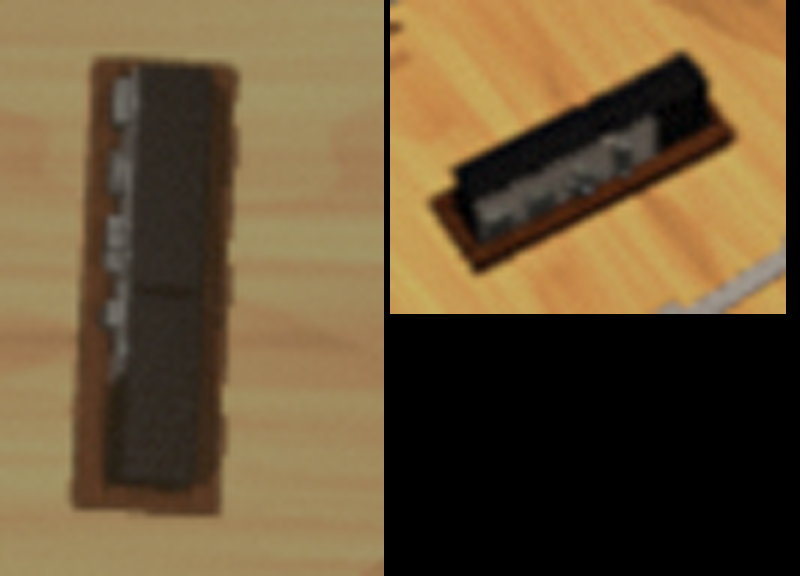

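View pics/tray.png

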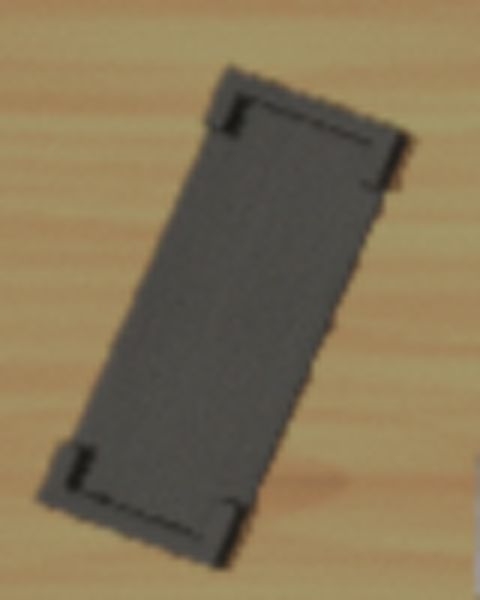

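Findings: the keyed end is at the top of the image (+x world), the keys face +y, and the handle is the near end. Rest corners in the crop are (93,58), (238,62), (218,515), (72,505). Tray corners are (230,66), (413,135), (222,570), (38,498). Next I'll compute poses.

Run:
```python
from h import *
np.set_printoptions(precision=4,suppress=True)
s=r.snapshot("top")
def show(n,pts,z,k,ox,oy):
    P=np.array([w(s,ox+(a+.5)/k-.5,oy+(b+.5)/k-.5,z) for a,b in pts])[:,:2]
    l=(P[0]+P[1])/2-(P[2]+P[3])/2; c=P.mean(0); print(n,"c",c,"len",np.hypot(*l),"wid",np.linalg.norm(P[0]-P[1]),np.linalg.norm(P[2]-P[3]),"yaw deg",np.degrees(np.arctan2(l[1],l[0])))
    return c
show("rest",[(93,58),(238,62),(218,515),(72,505)],.014,6,270,155)
show("pend",[(140,65),(212,68),(192,488),(120,486)],.068,6,270,155)
show("tray",[(230,66),(413,135),(222,570),(38,498)],.014,6,55,130)
show("mat",[(265,220),(357,220),(356,343),(261,343)],.003,1.5625,0,0)
for n,a,b,z in[("can",147,160,.15),("canbase",173,195,0.0),("oil",222,197,.085),("jar",397,208,.06)]: print(n,w(s,a/1.5625,b/1.5625,z))
st=r.get_state(); print(R.from_quat(st["eef_rot"]).as_matrix())
```

```text
rest c [ 0.4666 -0.2896] len 0.22294617483960372 wid 0.07239505953908988 0.07103356493859078 yaw deg -3.2431164108986983
pend c [ 0.4638 -0.2879] len 0.19946980201368816 wid 0.03437646188515786 0.03350686775582583 yaw deg -3.3906960918272633
tray c [0.5205 0.3067] len 0.22957752834439293 wid 0.09790373706746314 0.09627321991998838 yaw deg -20.31668968513996
mat c [ 0.5325 -0.0009] len 0.23793935364956106 wid 0.17734091072030853 0.17800857631258077 yaw deg 0.18706792145461004
can [0.7145 0.2666 0.15  ]
canbase [0.6987 0.2673 0.    ]
oil [0.67   0.1518 0.085 ]
jar [ 0.6602 -0.1656  0.06  ]
[[ 0.9131  0.4077 -0.0003]
 [ 0.4077 -0.9131  0.0006]
 [-0.0001 -0.0007 -1.    ]]
```

Run:
```python
from h import *
print(rel([.423,-.286,.15],down(np.radians(-93.4))))
```

```text
(array([ 1.798, -1.274,  0.59 ]), array([-0.   ,  0.   ,  0.305]))
```

```bash
python3 -m pendant '[1,0.9,-0.64,0.1,0,0,0.305,1,0.9,-0.64,0.1,0,0,0.305,1,0.9,-0.64,0.1,0,0,0.305,1,0.9,-0.64,0.1,0,0,0.305,1,0.9,-0.64,0.1,0,0,0.305,1,0.9,-0.64,0.1,0,0,0.305]'
python3 - <<'E'
from h import *
print(rel([.423,-.286,.15],down(np.radians(-93.4))))
E
```

```text
clock: 0.85
tool_pos: [0.3384, -0.4291, 0.2239]
eef_rot: [1.0, -0.029, -0.0, 0.001]
contact_force: [-1.1, -0.3, 0.1]
opening: 0.995
finger_force: 0.0
(array([ 0.507, -0.986,  0.491]), array([0.001, 0.   , 0.   ]))
```

```bash
python3 -m pendant '[1,0.507,-0.985,0.49,0,0,0,1,0.507,-0.985,0.49,0,0,0,1,0.507,-0.985,0.49,0,0,0,1,0.507,-0.985,0.49,0,0,0,1,0.507,-0.985,0.49,0,0,0,1,0.507,-0.985,0.49,0,0,0,1,0.507,-0.985,0.49,0,0,0]' 40
python3 - <<'E'
from h import *
print(rel([.423,-.286,.035],down(np.radians(-93.4))))
E
```

```text
clock: 1.55
tool_pos: [0.4226, -0.2882, 0.1507]
eef_rot: [0.999, -0.032, 0.0, 0.001]
contact_force: [1.1, 0.1, -0.0]
opening: 1.002
finger_force: 0.0
(array([ 0.001, -0.016,  0.771]), array([ 0.001, -0.   , -0.003]))
```

```bash
python3 -m pendant '[1,0,-0.015,0.25,0,0,0,1,0,-0.015,0.5,0,0,0,1,0,-0.015,0.77,0,0,0,1,0,-0.015,0.77,0,0,0,1,0,-0.015,0.77,0,0,0,0.4,0,-0.015,0.77,0,0,0,0,0,-0.015,0.77,0,0,0,0,0,-0.015,0.77,0,0,0,0,0,-0.015,0.77,0,0,0,0,0,-0.015,0.77,0,0,0,0,0,-0.015,0.77,0,0,0]' 40
```

```text
clock: 2.65
tool_pos: [0.4239, -0.2829, 0.0349]
eef_rot: [1.0, -0.03, 0.0, 0.0]
contact_force: [-0.5, -4.6, 2.7]
opening: 0.48
finger_force: 3.8
```

```bash
python3 -m pendant '[0,0,0,0,0,0,0,0,0,0,0,0,0,0,0,0,0,0,0,0,0,0,0,0,0,0,0,0]' 40
```

```text
clock: 3.05
tool_pos: [0.4238, -0.2842, 0.035]
eef_rot: [1.0, -0.03, 0.0, 0.001]
contact_force: [-1.3, -4.4, 3.6]
opening: 0.408
finger_force: 40.0
```

```bash
python3 -m pendant '[0,0,0,-0.1,0,0,0,0,0,0,-0.3,0,0,0,0,0,0,-0.55,0,0,0,0,0,0,-0.8,0,0,0,0,0,0,-0.8,0,0,0,0,0,0,-0.8,0,0,0]'
python3 - <<'E'
from h import *
s=r.snapshot("scene"); im=s["img"][:,:,::-1]
u,v=map(int,px(s,r.get_state()["tool_pos"])); print(u,v)
cv2.imwrite("pics/lift.png",cv2.resize(im[max(0,v-70):v+60,u-80:u+80],None,fx=4,fy=4,interpolation=cv2.INTER_CUBIC))
E
```

```text
clock: 3.65
tool_pos: [0.4232, -0.2814, 0.1542]
eef_rot: [1.0, -0.029, -0.001, -0.001]
contact_force: [-0.0, 0.7, -5.9]
opening: 0.406
finger_force: 40.0
244 148
```

View pics/lift.png

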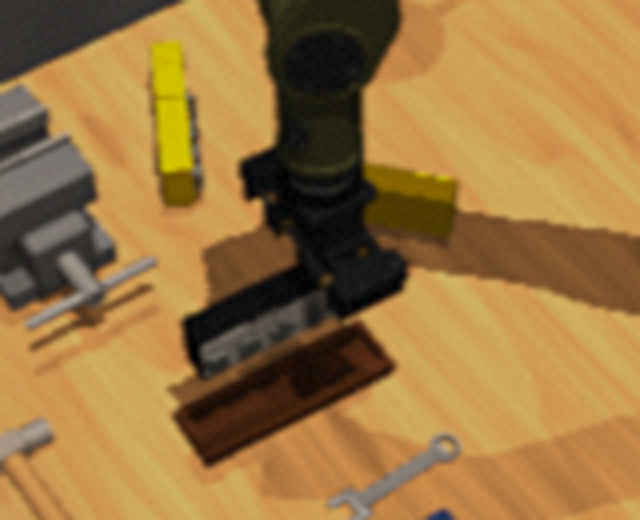

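The pendant is held roughly level, clear of the rest. Next I'll carry it over the mat.

Run:
```python
from h import *
print(rel([.49,.044,.154],down(np.radians(-90))))
```

```text
(array([ 0.323, -2.19 , -0.   ]), array([-0.002,  0.002, -0.037]))
```

```bash
python3 -m pendant '[0,0.04,-0.25,0,0,0,-0.01,0,0.08,-0.5,0,0,0,-0.02,0,0.12,-0.75,0,0,0,-0.03,0,0.16,-1,0,0,0,-0.037,0,0.16,-1,0,0,0,-0.037]'; python3 -m pendant '[0,0.04,-0.25,0,0,0,0,0,0.08,-0.5,0,0,0,0,0,0.12,-0.75,0,0,0,0,0,0.16,-1,0,0,0,0,0,0.16,-1,0,0,0,0]';python3 - <<'E'
from h import *
print(rel([.49,.044,.05],down(np.radians(-90))))
E
```

```text
clock: 4.2
tool_pos: [0.4566, -0.1266, 0.1525]
eef_rot: [1.0, 0.005, -0.002, -0.003]
contact_force: [-0.5, 0.2, -5.9]
opening: 0.406
finger_force: 40.0
clock: 4.7
tool_pos: [0.4804, 0.0228, 0.1527]
eef_rot: [1.0, 0.005, -0.001, -0.002]
contact_force: [0.4, -0.6, -5.2]
opening: 0.406
finger_force: 40.0
(array([ 0.067, -0.137,  0.685]), array([-0.003,  0.002,  0.006]))
```

```bash
python3 -m pendant '[0,0.067,-0.137,0.2,0,0,0.006,0,0.067,-0.137,0.4,0,0,0.006,0,0.067,-0.137,0.55,0,0,0.006,0,0.067,-0.137,0.65,0,0,0.006,0,0.067,-0.137,0.70,0,0,0.006,0,0.067,-0.137,0.73,0,0,0.006,0,0.067,-0.137,0.75,0,0,0.006,0,0.067,-0.137,0.75,0,0,0.006]'
```

```text
clock: 5.5
tool_pos: [0.4908, 0.0359, 0.0422]
eef_rot: [1.0, -0.005, 0.0, 0.0]
contact_force: [0.6, 1.1, -5.1]
opening: 0.403
finger_force: 40.0
```

```bash
python3 -m pendant '[0,0,-0.05,0.02,0,0,0,0,0,-0.05,0.035,0,0,0,0,0,-0.05,0.045,0,0,0,0,0,-0.05,0.045,0,0,0]'; python3 -m pendant '[0,0,0,0.01,0,0,0,0,0,0,0.015,0,0,0,0,0,0,0.015,0,0,0]'
```

```text
clock: 5.9
tool_pos: [0.4908, 0.0435, 0.0354]
eef_rot: [1.0, -0.005, -0.0, 0.0]
contact_force: [1.5, -0.0, -5.3]
opening: 0.405
finger_force: 40.0
clock: 6.2
tool_pos: [0.4908, 0.0434, 0.0331]
eef_rot: [1.0, -0.005, -0.0, 0.0]
contact_force: [-0.1, 0.2, -5.2]
opening: 0.408
finger_force: 40.0
```

```bash
python3 -m pendant '[0,0,0,0.008,0,0,0,0,0,0,0.015,0,0,0,0,0,0,0.015,0,0,0]'
python3 - <<'E'
from h import *
s=r.snapshot("scene"); im=s["img"][:,:,::-1]
u,v=map(int,px(s,[.53,.04,.03])); 
cv2.imwrite("pics/mat.png",cv2.resize(im[v-60:v+60,u-80:u+80],None,fx=4,fy=4,interpolation=cv2.INTER_CUBIC))
E
```

```text
clock: 6.5
tool_pos: [0.4909, 0.0434, 0.0319]
eef_rot: [1.0, -0.005, 0.0, -0.0]
contact_force: [-1.4, -0.5, 6.4]
opening: 0.404
finger_force: 40.0
```

View pics/mat.png

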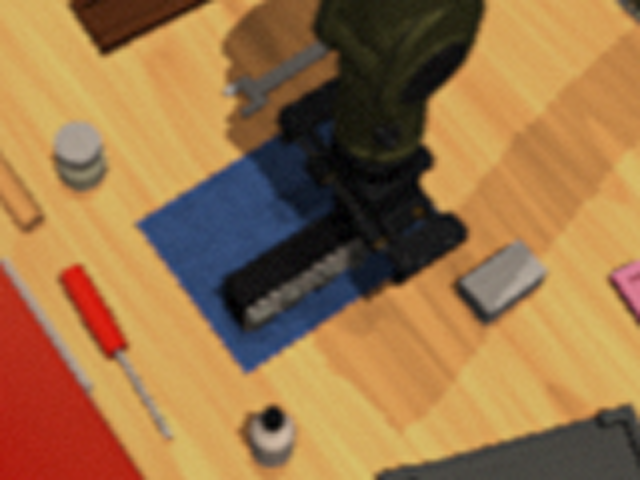

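It stands on the mat. I'll open the fingers, lift, and move over to the keyed side.

```bash
python3 -m pendant '[0.6,0,0,0,0,0,0,0.8,0,0,0,0,0,0,1,0,0,0,0,0,0,1,0,0,0,0,0,0,1,0,0,0,0,0,0,1,0,0,-0.15,0,0,0,1,0,0,-0.4,0,0,0,1,0,0,-0.6,0,0,0,0,0,-0.25,-0.6,0,0,0,0,0,-0.5,-0.6,0,0,0,0,0,-0.5,-0.6,0,0,0]'; python3 -m pendant '[0,0,0,0,0,0,0,0,0,0,0,0,0,0,0,0,0,0,0,0,0,0,0,0,0,0,0,0]'
python3 - <<'E'
from h import *
s=r.snapshot("top"); im=s["img"][:,:,::-1]
u,v=map(int,px(s,[.53,.04,.03])); 
cv2.imwrite("pics/stand.png",cv2.resize(im[v-60:v+60,u-60:u+60],None,fx=5,fy=5,interpolation=cv2.INTER_CUBIC))
print(rel([.489,.105,.052],down(np.radians(-90))))
E
```

```text
clock: 7.65
tool_pos: [0.4917, 0.1254, 0.1211]
eef_rot: [1.0, -0.001, 0.001, -0.002]
contact_force: [0.1, -0.3, -0.8]
opening: 0.752
finger_force: 0.0
clock: 8.05
tool_pos: [0.4917, 0.1172, 0.1209]
eef_rot: [1.0, -0.006, -0.0, 0.0]
contact_force: [-0.7, -0.3, 0.1]
opening: 0.387
finger_force: 0.0
(array([-0.017,  0.083,  0.459]), array([ 0.   ,  0.   , -0.008]))
```

View pics/stand.png

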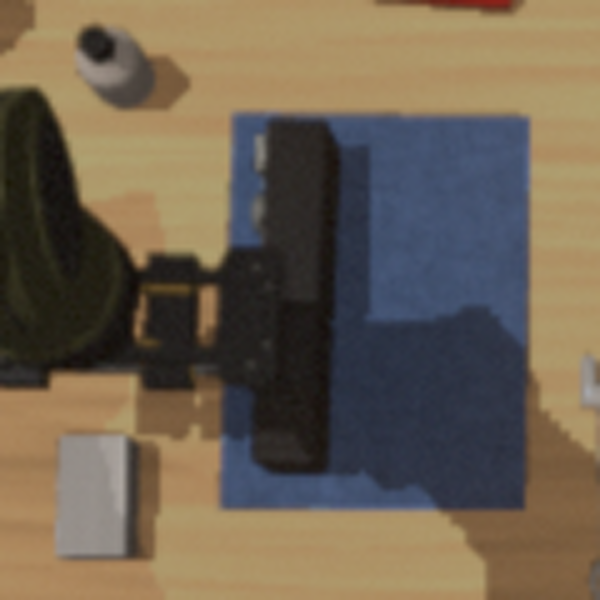

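It is standing upright, and the gripper is beside it on the keyed side. I'll finish closing and descend.

```bash
python3 -m pendant '[0,-0.017,0,0,0,0,0,0,-0.017,0,0,0,0,0,0,-0.017,0,0,0,0,0,0,-0.017,0,0,0,0,0,0,-0.017,0,0,0,0,0,0,-0.017,0,0.2,0,0,0,0,-0.017,0,0.4,0,0,0,0,-0.017,0.05,0.46,0,0,0,0,-0.017,0.08,0.46,0,0,0,0,-0.017,0.08,0.46,0,0,0]'
```

```text
clock: 9.1
tool_pos: [0.4894, 0.105, 0.0526]
eef_rot: [1.0, -0.006, 0.0, 0.0]
contact_force: [0.5, -0.5, -0.3]
opening: 0.004
finger_force: 0.0
```

```bash
python3 -m pendant '[0,0,0.08,0,0,0,0,0,0,0.14,0,0,0,0,0,0,0.17,0,0,0,0,0,0,0.2,0,0,0,0,0,0,0.23,0,0,0,0,0,0,0.26,0,0,0,0,0,0,0.29,0,0,0,0,0,0,0.32,0,0,0,0]'; python3 -m pendant '[0,0,0.03,0,0,0,0,0,0,0.06,0,0,0,0,0,0,0.09,0,0,0,0,0,0,0.12,0,0,0,0,0,0,0.12,0,0,0,0,0,0,0.12,0,0,0,0]';  python3 - <<'E'
from h import *
s=r.snapshot("top"); im=s["img"][:,:,::-1]
u,v=map(int,px(s,[.53,.0,.03])); 
cv2.imwrite("pics/tip.png",cv2.resize(im[v-60:v+60,u-60:u+60],None,fx=5,fy=5,interpolation=cv2.INTER_CUBIC)); print(u,v)
E
```

```text
clock: 9.9
tool_pos: [0.4887, 0.0585, 0.0521]
eef_rot: [1.0, -0.005, 0.0, -0.0]
contact_force: [0.3, 1.6, 2.7]
opening: 0.009
finger_force: 1.2
clock: 10.5
tool_pos: [0.4882, 0.0403, 0.0519]
eef_rot: [1.0, -0.005, -0.0, 0.0]
contact_force: [0.3, 0.7, -0.4]
opening: 0.007
finger_force: 0.0
196 178
```

View pics/tip.png

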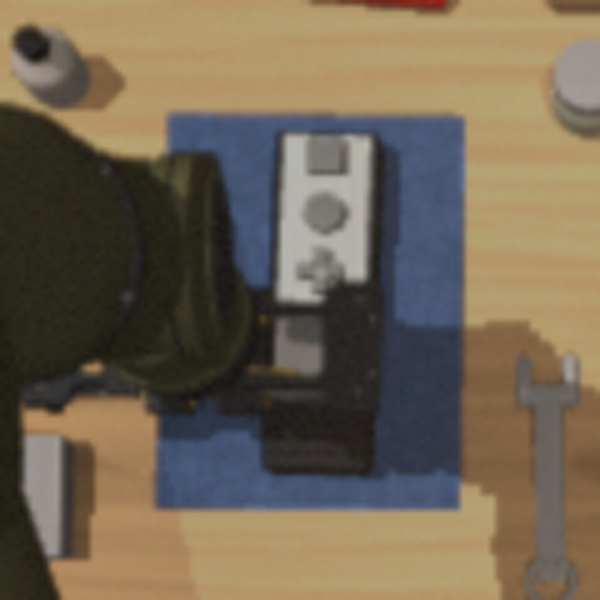

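It tipped over cleanly and lies keys up on the mat: square key at crop (327,155), round at (325,213), keyed-end corners at (281,131) and (381,131). I'll raise the gripper, open it and measure.

```bash
python3 -m pendant '[0,0,0,-0.3,0,0,0,0.5,0,0,-0.6,0,0,0,1,0,0.1,-0.6,0,0,0,1,0,0.1,-0.6,0,0,0,1,0,0.1,-0.6,0,0,0,1,0,0.1,-0.6,0,0,0,1,0,0.1,-0.6,0,0,0,1,0,0.1,-0.6,0,0,0]'
python3 - <<'E'
from h import *
np.set_printoptions(precision=4,suppress=True)
s=r.snapshot("top"); f=lambda a,b,z:w(s,136+(a+.5)/5-.5,118+(b+.5)/5-.5,z)[:2]
sq,ro=f(327,154,.048),f(325,213,.048); A,B,C,D=f(281,131,.039),f(381,131,.039),f(264,462,.039),f(373,462,.039)
print("sq",sq,"ro",ro,"mid end",(A+B)/2,"left edge",A,C,"right",B,D)
for p,q in((C,A),(D,B),(ro,sq)): d=q-p; print(np.degrees(np.arctan2(d[1],d[0])),np.hypot(*d))
im=s["img"][:,:,::-1]; cv2.imwrite("pics/p2.png",cv2.resize(im[118:238,136:256],None,fx=5,fy=5,interpolation=cv2.INTER_CUBIC))
E
```

```text
clock: 11.35
tool_pos: [0.4878, 0.026, 0.1414]
eef_rot: [1.0, -0.005, -0.001, -0.0]
contact_force: [-0.3, -0.6, 0.1]
opening: 0.616
finger_force: 0.0
sq [ 0.6162 -0.0119] ro [ 0.5811 -0.0115] mid end [ 0.6323 -0.013 ] left edge [0.632  0.0162] [0.4373 0.0209] right [ 0.6326 -0.0422] [ 0.4377 -0.0413]
-1.3945688576973 0.19473920316336782
-0.29039430580170245 0.19490567413361423
-0.6151538597050619 0.03502700207667478
```

View pics/p2.png

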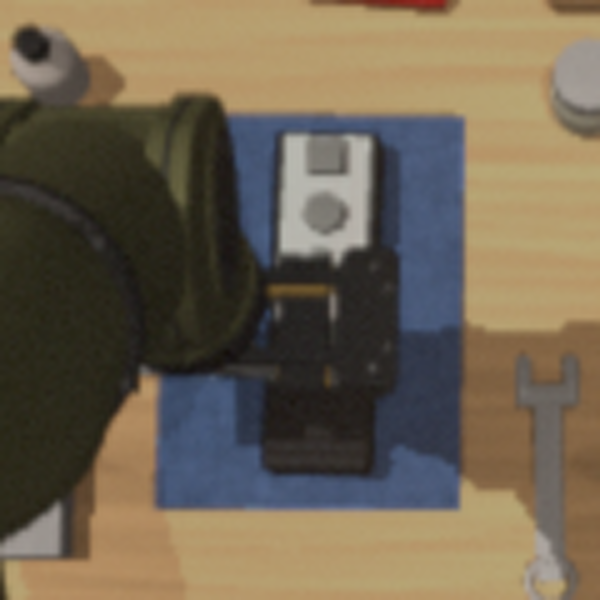

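The pendant lies at about (0.532, -0.0115) with yaw -0.7°, and the gripper hovers above it. I'll grasp it by the long sides near the centre of mass.

Run:
```python
from h import *
print(rel([.510,-.0115,.10],down(np.radians(-90.7))))
```

```text
(array([0.15 , 0.248, 0.276]), array([0.   , 0.001, 0.001]))
```

```bash
python3 -m pendant '[1,0.15,0.25,0,0,0,0,1,0.15,0.25,0.0,0,0,0,1,0.15,0.25,0.1,0,0,0,1,0.15,0.25,0.28,0,0,0,1,0.15,0.25,0.28,0,0,0,1,0.15,0.25,0.28,0,0,0,1,0.15,0.25,0.28,0,0,0]'
python3 - <<'E'
from h import *
print(rel([.510,-.0115,.012],down(np.radians(-90.7))))
E
```

```text
clock: 12.1
tool_pos: [0.5107, -0.0122, 0.1008]
eef_rot: [1.0, -0.005, 0.001, 0.0]
contact_force: [0.4, 0.6, -0.5]
opening: 1.0
finger_force: 0.0
(array([-0.006, -0.005,  0.592]), array([ 0.   , -0.001,  0.001]))
```

```bash
python3 -m pendant '[1,0,0,0.2,0,0,0,1,0,0,0.4,0,0,0,1,0,0,0.52,0,0,0,1,0,0,0.585,0,0,0,1,0,0,0.585,0,0,0,0.7,0,0,0.585,0,0,0,0.5,0,0,0.585,0,0,0,0.5,0,0,0.585,0,0,0,0.5,0,0,0.585,0,0,0,0.5,0,0,0.585,0,0,0]' 35
```

```text
clock: 13.1
tool_pos: [0.5109, -0.0108, 0.0131]
eef_rot: [1.0, -0.005, 0.001, -0.001]
contact_force: [-0.8, 3.2, 6.3]
opening: 0.698
finger_force: 35.0
```

```bash
python3 -m pendant '[0.5,0,0,-0.1,0,0,0,0.5,0,0,-0.3,0,0,0,0.5,0,0,-0.6,0,0,0,0.5,0,0,-0.9,0,0,0,0.5,0,0,-0.95,0,0,0,0.5,0,0,-0.95,0,0,0]'
python3 - <<'E'
from h import *
s=r.snapshot("scene"); P=np.array([w(s,a/1.5625,b/1.5625,.014) for a,b in[(445,470),(543,443),(559,483),(456,508)]]); print(P.mean(0))
print(rel([.500,.3143,.15],down(np.radians(-110.3))))
E
```

```text
clock: 13.7
tool_pos: [0.5106, -0.0126, 0.1562]
eef_rot: [1.0, -0.006, 0.001, 0.0]
contact_force: [0.2, -0.2, -6.1]
opening: 0.704
finger_force: 35.0
[0.52517286 0.31507209 0.014     ]
(array([-0.087, -2.178,  0.03 ]), array([0.   , 0.   , 0.219]))
```

```bash
cat > fit.py <<'E'
from h import *
from scipy.optimize import minimize
def boxes():
    B=[(-.116,.116,-.047,.047,0,.004)]
    for s in(-1,1):
        B.append((min(s*.104,s*.116),max(s*.104,s*.116),-.047,.047,0,.016))
        for t in(-1,1): B.append((min(s*.084,s*.116),max(s*.084,s*.116),min(t*.035,t*.047),max(t*.035,t*.047),0,.016))
    return B
for n in("top","scene"):
    s=r.snapshot(n); k=4; im=s["img"].astype(float)
    u,v=px(s,[.5205,.3067,.0]); u,v=int(u),int(v); H=62; x0,y0=u-H,v-H
    c=cv2.resize(im[y0:v+H,x0:u+H],None,fx=k,fy=k,interpolation=cv2.INTER_CUBIC)
    m=((c[:,:,0]-c[:,:,2]<22)&(c.max(2)<110)).astype(np.uint8)
    N,L,S,C=cv2.connectedComponentsWithStats(m); i=L[k*H,k*H]; m=(L==i).astype(np.uint8)
    def ren(p):
        x,y,a=p; o=np.zeros_like(m)
        for b in boxes():
            q=[]
            for X in b[:2]:
                for Y in b[2:4]:
                    for Z in b[4:]:
                        U,V=px(s,[x+np.cos(a)*X-np.sin(a)*Y,y+np.sin(a)*X+np.cos(a)*Y,Z]); q.append((((U-x0+.5)*k-.5)*16,((V-y0+.5)*k-.5)*16))
            cv2.fillConvexPoly(o,cv2.convexHull(np.round(q).astype(np.int32)),1,shift=4)
        return o
    f=lambda p:1-(ren(p)&m).sum()/max(1,(ren(p)|m).sum())
    p0=np.array([.5205,.3067,np.radians(-20.3)])
    res=minimize(f,p0,method="Nelder-Mead",options=dict(initial_simplex=[p0,p0+[.008,0,0],p0+[0,.008,0],p0+[0,0,.05]]))
    print(n,f(p0),res.fun,res.x[:2].round(4),np.degrees(res.x[2]).round(2))
E
python3 fit.py
```

```text
top 0.8625280893314986 0.8059334050078686 [0.4522 0.3171] -11.83
scene 0.14952875785403574 0.09957863427934066 [0.5222 0.3105] -19.66
```

```bash
sed -e 's/k=4;/k=6;/' -e 's/for n in("top","scene")/for n in("top",)/' fit.py | python3 -c "
import sys
t=sys.stdin.read()
t=t.replace('x0,y0=u-H,v-H','x0,y0=55,130').replace('    c=cv2.resize(im[y0:v+H,x0:u+H],None,fx=k,fy=k,interpolation=cv2.INTER_CUBIC)\n','    c=cv2.imread(\"pics/tray.png\")[:,:,::-1].astype(float)\n').replace('L[k*H,k*H]','L[300,240]').replace('    def ren','    print(m.sum())\n    def ren')
exec(t)"
python3 - <<'E'
from h import *
c=cv2.imread('pics/tray.png'); print(c[300,240],c[300,60],c[120,300],c[480,290])
E
```

```text
88024
top 0.08339128052763556 0.061360291765308106 [0.521  0.3104] -20.74
[69 74 75] [ 94 136 161] [58 61 63] [ 80 118 152]
```

```bash
python3 -m pendant '[0.5,0,-0.25,0,0,0,0.05,0.5,0,-0.5,0,0,0,0.1,0.5,0,-0.75,0,0,0,0.15,0.5,0,-1,0,0,0,0.22,0.5,0,-1,0,0,0,0.22,0.5,0,-1,0,0,0,0.22]';  python3 - <<'E'
from h import *
print(rel([.5015,.3168,.15],down(np.radians(-110.4))))
E
```

```text
clock: 14.5
tool_pos: [0.5106, 0.139, 0.153]
eef_rot: [0.985, -0.175, -0.001, 0.001]
contact_force: [-0.2, -0.9, -6.4]
opening: 0.704
finger_force: 35.0
(array([-0.466, -1.092,  0.019]), array([0.001, 0.002, 0.002]))
```

```bash
python3 -m pendant '[0.5,-0.1,-0.25,0,0,0,0,0.5,-0.2,-0.5,0,0,0,0,0.5,-0.3,-0.75,0,0,0,0,0.5,-0.466,-1,0,0,0,0,0.5,-0.466,-1,0,0,0,0,0.5,-0.466,-1,0,0,0,0]';  python3 - <<'E'
from h import *
print(rel([.5015,.3168,.05],down(np.radians(-110.4))))
E
```

```text
clock: 15.1
tool_pos: [0.4977, 0.3023, 0.1534]
eef_rot: [0.984, -0.176, -0.001, 0.001]
contact_force: [-0.6, -1.4, -4.7]
opening: 0.699
finger_force: 35.0
(array([-0.009, -0.101,  0.689]), array([0.002, 0.001, 0.001]))
```

```bash
python3 -m pendant '[0.5,-0.009,-0.1,0.1,0,0,0,0.5,-0.009,-0.1,0.35,0,0,0,0.5,-0.009,-0.1,0.6,0,0,0,0.5,-0.009,-0.1,0.69,0,0,0,0.5,-0.009,-0.1,0.69,0,0,0,0.5,-0.009,-0.1,0.69,0,0,0]';  python3 - <<'E'
from h import *
print(rel([.5015,.3168,.014],down(np.radians(-110.4))))
s=r.snapshot("top"); u,v=map(int,px(s,[.52,.31,.03])); cv2.imwrite("pics/tr2.png",cv2.resize(s["img"][v-55:v+55,u-55:u+55,::-1],None,fx=5,fy=5,interpolation=cv2.INTER_CUBIC))
E
```

```text
clock: 15.7
tool_pos: [0.504, 0.3161, 0.0521]
eef_rot: [0.984, -0.178, 0.001, -0.0]
contact_force: [0.1, -0.2, -4.4]
opening: 0.697
finger_force: 35.0
(array([-0.017,  0.002,  0.254]), array([-0.   , -0.001, -0.001]))
```

```bash
python3 -m pendant '[0.5,-0.017,0,0.07,0,0,0,0.5,-0.017,0,0.13,0,0,0,0.5,-0.017,0,0.17,0,0,0,0.5,-0.017,0,0.2,0,0,0,0.5,-0.017,0,0.22,0,0,0,0.5,-0.017,0,0.22,0,0,0]'; python3 -m pendant '[0.5,0,0,0.01,0,0,0,0.5,0,0,0.02,0,0,0,0.5,0,0,0.028,0,0,0,0.5,0,0,0.028,0,0,0]'
```

```text
clock: 16.35
tool_pos: [0.5, 0.318, 0.0177]
eef_rot: [0.984, -0.177, -0.0, 0.0]
contact_force: [-1.0, -0.7, -5.0]
opening: 0.701
finger_force: 35.0
clock: 16.75
tool_pos: [0.5003, 0.3182, 0.0142]
eef_rot: [0.984, -0.177, 0.0, -0.0]
contact_force: [0.0, -1.0, -3.9]
opening: 0.698
finger_force: 35.0
```

```bash
python3 -m pendant '[0.5,0,0,0.006,0,0,0,0.5,0,0,0.006,0,0,0,0.5,0,0,0.006,0,0,0]'; python3 -m pendant '[0.8,0,0,0,0,0,0,1,0,0,0,0,0,0,1,0,0,0,0,0,0,1,0,0,0,0,0,0,1,0,0,0,0,0,0,1,0,0,-0.15,0,0,0,1,0,0,-0.4,0,0,0,0,0,0,-0.7,0,0,0,0,-0.3,0,-0.9,0,0,0,0,-0.6,0,-0.9,0,0,0,0,-0.9,0,-0.9,0,0,0,0,-0.9,0,-0.9,0,0,0]'
python3 - <<'E'
from h import *
s=r.snapshot("top"); u,v=map(int,px(s,[.52,.31,.03])); cv2.imwrite("pics/tr3.png",cv2.resize(s["img"][v-60:v+60,u-60:u+60,::-1],None,fx=5,fy=5,interpolation=cv2.INTER_CUBIC)); print(u,v)
E
```

```text
clock: 17.05
tool_pos: [0.5004, 0.3182, 0.0142]
eef_rot: [0.984, -0.177, 0.0, -0.0]
contact_force: [-3.3, -1.1, 5.4]
opening: 0.703
finger_force: 35.0
clock: 18.25
tool_pos: [0.366, 0.3684, 0.1479]
eef_rot: [0.985, -0.172, -0.003, 0.0]
contact_force: [0.2, 1.0, -0.1]
opening: 0.571
finger_force: 0.0
89 181
```

View pics/tr3.png

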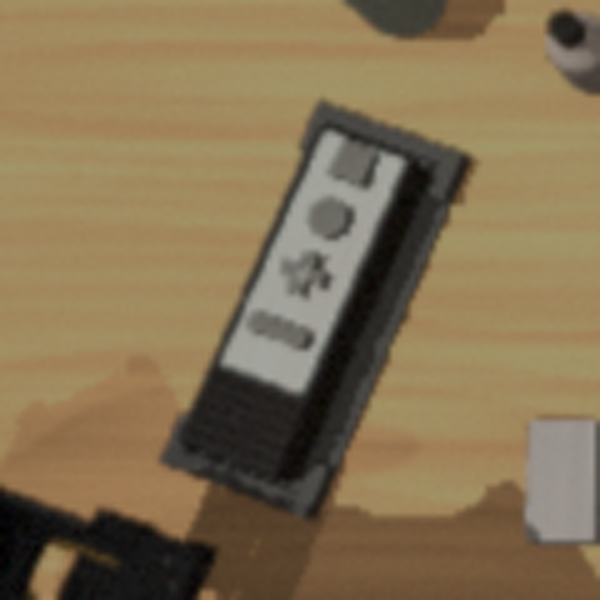

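It lies in the tray keys up: square key (355,163), round (331,218), cross (307,273), bar (281,330). I'll work out the key positions.

Run:
```python
from h import *
np.set_printoptions(precision=4,suppress=True)
s=r.snapshot("top"); f=lambda a,b,z:w(s,29+(a+.5)/5-.5,121+(b+.5)/5-.5,z)[:2]
P=np.array([f(355,163,.049),f(331,218,.049),f(307,273,.049),f(281,330,.049)]); X=np.array([.084,.05,.015,-.02])
# fit with known yaw from line
d=P[0]-P[3]; print(np.degrees(np.arctan2(d[1],d[0])),np.hypot(*d)); d/=np.hypot(*d)
c=(P-X[:,None]*d).mean(0); print("centre",c); print(P-(c+X[:,None]*d))
t=np.radians(-20.4); e=np.array([np.cos(t),np.sin(t)]); 
c2=np.array([.5003,.318])+.021*e; print("centre from TCP",c2)
R_=np.array([e,[-e[1],e[0]]]); print("in tray",R_@(c-[.5215,.3105]),R_@(c2-[.5215,.3105]))
print(rel([*(c2+.05*e),.12],down(t-np.pi/2)))
```

```text
-20.278462622147913 0.10404405601574172
centre [0.5199 0.3077]
[[ 0.0001  0.0001]
 [-0.0004  0.0001]
 [ 0.0003 -0.0004]
 [ 0.0001  0.0001]]
centre from TCP [0.52   0.3107]
in tray [-0.0005 -0.0032] [-0.0015 -0.0004]
(array([1.381, 0.007, 0.188]), array([-0.   , -0.   ,  0.002]))
```

```bash
python3 -m pendant '[0,0.3,0,0,0,0,0,0,0.6,0,0,0,0,0,0,0.9,0,0,0,0,0,0,0.98,0,0,0,0,0,0,0.98,0,0,0,0,0]'
python3 - <<'E'
from h import *
print(rel([.5669,.2921,.056],down(np.radians(-110.4))))
E
```

```text
clock: 18.85
tool_pos: [0.5152, 0.3106, 0.148]
eef_rot: [0.984, -0.18, 0.002, 0.0]
contact_force: [-0.4, -0.1, -0.1]
opening: 0.026
finger_force: 0.0
(array([ 0.364, -0.007,  0.615]), array([ 0.   , -0.002, -0.004]))
```

```bash
python3 -m pendant '[0,0.2,0,0,0,0,0,0,0.364,0,0,0,0,0,0,0.364,0,0,0,0,0,0,0.364,0,0.3,0,0,0,0,0.364,0,0.5,0,0,0,0,0.364,0,0.6,0,0,0,0,0.364,0,0.615,0,0,0,0,0.364,0,0.615,0,0,0]'
python3 - <<'E'
from h import *
print(rel([.5669,.2921,.0435],down(np.radians(-110.4))))
E
```

```text
clock: 19.65
tool_pos: [0.5624, 0.2955, 0.0563]
eef_rot: [0.984, -0.177, 0.0, -0.0]
contact_force: [-1.3, -0.0, -0.8]
opening: 0.005
finger_force: 0.0
(array([0.036, 0.011, 0.086]), array([-0., -0.,  0.]))
```

```bash
python3 -m pendant '[0,0.036,0.011,0,0,0,0,0,0.036,0.011,0,0,0,0,0,0.036,0.011,0.02,0,0,0,0,0.036,0.011,0.04,0,0,0,0,0.036,0.011,0.05,0,0,0,0,0.036,0.011,0.06,0,0,0,0,0.036,0.011,0.07,0,0,0,0,0.036,0.011,0.08,0,0,0,0,0.036,0.011,0.08,0,0,0]'; python3 -m pendant '[0,0,0,0.006,0,0,0,0,0,0,0.006,0,0,0]'
```

```text
clock: 20.55
tool_pos: [0.5672, 0.2916, 0.0439]
eef_rot: [0.984, -0.177, 0.0, -0.0]
contact_force: [-1.1, -0.0, 4.0]
opening: 0.002
finger_force: 2.3
clock: 20.75
tool_pos: [0.5672, 0.2916, 0.0435]
eef_rot: [0.984, -0.177, 0.0, -0.0]
contact_force: [-1.8, -0.2, 8.0]
opening: 0.007
finger_force: 3.7
```

```bash
python3 -m pendant '[0,0,0,0.006,0,0,0,0,0,0,0.006,0,0,0]';python3 -m pendant '[0,0,0,0.005,0,0,0,0,0,0,0.005,0,0,0]'
```

```text
clock: 20.95
tool_pos: [0.5672, 0.2916, 0.0434]
eef_rot: [0.984, -0.177, 0.0, -0.0]
contact_force: [-3.3, -0.8, 13.2]
opening: 0.002
finger_force: 6.5
clock: 21.15
tool_pos: [0.5672, 0.2916, 0.0433]
eef_rot: [0.984, -0.177, 0.0, -0.0]
contact_force: [-4.2, -1.0, 18.3]
opening: 0.002
finger_force: 8.8
```

The round key bottomed at z≈0.0434. Next is the bar, 70 mm back.

```bash
python3 -m pendant '[0,0,0,-0.1,0,0,0,0,0,0,-0.2,0,0,0,0,0,0,-0.2,0,0,0,0,-0.2,0,-0.2,0,0,0,0,-0.467,0,-0.2,0,0,0,0,-0.467,0,-0.2,0,0,0,0,-0.467,0,-0.2,0,0,0,0,-0.467,0,-0.2,0,0,0]'
python3 - <<'E'
from h import *
t=np.radians(-20.4)
print(rel([.5669-.07*np.cos(t),.2921-.07*np.sin(t),.0435],down(t-np.pi/2)))
E
```

```text
clock: 21.95
tool_pos: [0.5027, 0.3152, 0.0712]
eef_rot: [0.984, -0.178, 0.001, 0.0]
contact_force: [0.3, -1.2, -0.1]
opening: 0.005
finger_force: 0.0
(array([-0.012, -0.005,  0.185]), array([ 0.   , -0.001, -0.001]))
```

```bash
python3 -m pendant '[0,-0.012,-0.005,0.05,0,0,0,0,-0.012,-0.005,0.1,0,0,0,0,-0.012,-0.005,0.13,0,0,0,0,-0.012,-0.005,0.145,0,0,0,0,-0.012,-0.005,0.155,0,0,0,0,-0.012,-0.005,0.165,0,0,0,0,-0.012,-0.005,0.175,0,0,0,0,-0.012,-0.005,0.185,0,0,0,0,-0.012,-0.005,0.185,0,0,0]'; python3 -m pendant '[0,0,0,0.005,0,0,0,0,0,0,0.005,0,0,0]'
```

```text
clock: 22.85
tool_pos: [0.4999, 0.3167, 0.0436]
eef_rot: [0.984, -0.177, -0.0, 0.0]
contact_force: [-1.5, -3.4, 5.1]
opening: 0.002
finger_force: 2.4
clock: 23.05
tool_pos: [0.4999, 0.3167, 0.0435]
eef_rot: [0.984, -0.177, -0.0, 0.0]
contact_force: [-3.2, -3.2, 9.1]
opening: 0.003
finger_force: 4.4
```

```bash
python3 -m pendant '[0,0,0,0.008,0,0,0,0,0,0,0.008,0,0,0]'; python3 -m pendant '[0,0,0,-0.1,0,0,0,0,0,0,-0.2,0,0,0,0,0,0,-0.2,0,0,0,0,0.3,0,-0.2,0,0,0,0,0.69,0,-0.2,0,0,0,0,0.69,0,-0.2,0,0,0,0,0.69,0,-0.2,0,0,0,0,0.69,0,-0.2,0,0,0,0,0.69,0,-0.2,0,0,0]'
python3 - <<'E'
from h import *
t=np.radians(-20.4)
print(rel([.5669+.034*np.cos(t),.2921+.034*np.sin(t),.0435],down(t-np.pi/2)))
E
```

```text
clock: 23.25
tool_pos: [0.4999, 0.3167, 0.0433]
eef_rot: [0.984, -0.177, -0.0, 0.0]
contact_force: [-4.4, -4.9, 16.4]
opening: 0.003
finger_force: 8.6
clock: 24.15
tool_pos: [0.5949, 0.2828, 0.0711]
eef_rot: [0.984, -0.176, -0.001, -0.0]
contact_force: [-0.7, -0.2, 0.4]
opening: 0.005
finger_force: 0.0
(array([0.031, 0.007, 0.184]), array([0.   , 0.002, 0.001]))
```

The bar key bottomed too. Now the square key.

```bash
python3 -m pendant '[0,0.025,0.007,0.05,0,0,0,0,0.025,0.007,0.1,0,0,0,0,0.025,0.007,0.13,0,0,0,0,0.025,0.007,0.145,0,0,0,0,0.025,0.007,0.155,0,0,0,0,0.025,0.007,0.165,0,0,0,0,0.025,0.007,0.175,0,0,0,0,0.025,0.007,0.185,0,0,0,0,0.025,0.007,0.185,0,0,0]'; python3 -m pendant '[0,0,0,0.006,0,0,0,0,0,0,0.006,0,0,0]'; python3 -m pendant '[0,0,0,0.007,0,0,0,0,0,0,0.007,0,0,0]'
```

```text
clock: 25.05
tool_pos: [0.5998, 0.2789, 0.0439]
eef_rot: [0.984, -0.177, -0.0, 0.0]
contact_force: [-3.4, -0.6, 3.8]
opening: 0.001
finger_force: 2.3
clock: 25.25
tool_pos: [0.5998, 0.2789, 0.0435]
eef_rot: [0.984, -0.177, -0.0, 0.0]
contact_force: [-5.0, -1.2, 7.9]
opening: 0.004
finger_force: 3.9
clock: 25.45
tool_pos: [0.5999, 0.2789, 0.0434]
eef_rot: [0.984, -0.177, -0.0, -0.0]
contact_force: [-5.4, -2.3, 13.9]
opening: 0.006
finger_force: 7.0
```

The square key bottomed as well. I'll retreat upward, let everything settle, and hand in.

```bash
python3 -m pendant '[0,0,0,-0.1,0,0,0,0,0,0,-0.25,0,0,0,0,0,0,-0.5,0,0,0,0,0,0,-0.8,0,0,0,0,0,0,-0.8,0,0,0,0,0,0,-0.8,0,0,0,0,0,0,-0.8,0,0,0,0,0,0,-0.8,0,0,0]'
python3 - <<'E'
from h import *
print(r.finish_job())
E
```

```text
clock: 26.25
tool_pos: [0.5994, 0.2786, 0.1603]
eef_rot: [0.984, -0.177, -0.001, 0.001]
contact_force: [-0.6, 0.1, 0.0]
opening: 0.006
finger_force: 0.0
the job is handed in; nothing more can be done
None
```

The pendant was laid keys up on the mat, moved to the steel tray, and its round, bar and square keys each pressed to the bottom at under 20 N; I handed the job in at about 26 s, and no verdict came back.

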